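# Ready the drinks tank for filling: seat the tap key, open the hatch

## Task

Get the white drinks tank ready for filling. First shut its tap: the wooden key is standing open and loose, so press it down while you turn it crosswise to the tap, working it in rather than ramming it straight down, until its shoulder is fully home on the barrel and it holds there by itself. Then open the filling hatch by pressing the latch bar down and sliding the cover all the way back, and leave the other things on the counter where they are.

Things in the scene. Friction and masses are not known exactly. Their poses are not given: they have to be found in the camera images.
- tank: fixed white drinks tank, 300 x 150 mm, on a wooden riser stand. Origin on the counter under the tank's centre; x runs from the tap end to the rear, y across, z up. Front face at x = -150 mm, flat deck 235 mm high with two rails along x (outer sides y = +-60 mm, tops 248 mm high) for the hatch cover. The wooden tap's upright barrel axis is at x = -230 mm, y = 0; its nose reaches to x = -283 mm
- key_grip (a point): centre of the crossbar of the wooden T-shaped tap key, on the barrel's axis: grip here. Bar 70 mm long (along the point's own y), 16 mm thick (x), 24 mm high (z); this point is 226 mm above the counter with the key fully out, 215 mm when home. Below the bar: a stem 18 mm thick, then the shoulder, a disc 36 mm across and 7 mm thick, its underside 42 mm below this point
- tap_key (a joint): how far the key is pressed down into its tapered bore, m: 0 fully out, 0.011 home, shoulder on the rim. Starts 10 to 11 mm proud. Pressed straight it binds by friction (about 25 N at 7 mm, 35 N or more to go home); pressed with 15 to 20 N while turning it creeps in within a radian or so (rock it if need be); turned unpressed it does not go in. Left alone it stays
- tap_turn (a joint): turn of the key about the barrel's axis, rad, anticlockwise from above positive: 0 shut, the bar square across the tap (along the tank's y); about 1.57 open, the bar in line with the tap. Starts at 1.1 to 1.55, so it shuts clockwise; stops at -0.3 and 1.8. Turning takes up to about 0.4 N m when home
- latch_pad (a point): middle of the thumb pad of the grey latch bar at the cover's front end, on its top face, 251 mm above the counter when up; closed, it is at x = -118 mm, y = 0 of the tank, and it moves with the cover. The pad is 80 mm wide and flat from 18 mm before this point to 16 mm behind it (tank's x), where a ridge 70 mm wide, 6 mm thick, 10 mm higher than the pad, stands to push against
- latch (a joint): how far the latch bar is pressed down, m: 0 up, 0.007 fully down. Its spring resists with 2.5 N at first, 6 N fully down. Until it is down by about 5 mm its wings, in notches of the rails, lock the cover (1 to 2 mm of play); once the cover has moved they run under the rails' lips and keep it down
- cover (a joint): slide of the grey hatch cover (98 x 104 mm) along the rails towards the tank's rear (+x), m: 0 shut and latched, 0.070 fully back against its stop. It drags with about 2 to 4 N and stays where it is left
- tumbler: glass tumbler, 68 mm across and 88 mm high, standing on the counter under the tap's nose; origin at the centre of its underside. Leave it alone
- mug: ceramic mug, 82 mm across and 92 mm high, beside the tank on its +y side; origin at the centre of its underside. Leave it alone
- butter_dish: white ceramic butter dish with its lid on, 165 x 95 mm, 81 mm high to the knob, beside the tank on its -y side; origin at the centre of its underside. Leave it alone
- rolling_pin: grey silicone rolling pin with wooden handles, 434 mm long (along its x), 50 mm thick, lying on the rolling board to the left; origin at its middle. Leave it alone
- tap_rim (a point): centre of the rim of the tap's upright barrel (42 mm across), 173 mm above the counter: the mouth of the tapered bore that the key sits in, where the key's shoulder lands. Axes as the tank's
- bar_end (a point): one end of the key's crossbar, 33 mm from key_grip along the bar (key_grip's +y); at tap_turn 0 it points along the tank's +y

How it is judged:
On the way, in this order (a step that is already met when the one before it is completed fails the run):
1. the tap key is pressed home and crosswise (shut) (value of joint tap_key above 0.009 m and value of joint tap_turn between -0.2 and 0.2 rad), for 0.2 s.
2. the cover is slid fully back (value of joint cover above 0.063 m), for 0.2 s.
At the end, for the whole second after the job is handed in: Tap key home in its bore (sunk more than 9 of its 11 mm) and shut (bar within 0.2 rad of square across the tap), holding by itself; hatch cover more than 63 of its 70 mm back; tumbler, mug, butter dish and rolling pin within 30 mm of where they stood (all of step 1 and value of joint cover above 0.063 m and not (distance of any of tumbler, mug, butter_dish, rolling_pin from where it was at the start of the episode above 0.03 m)); the robot touches nothing.
It fails at once if the key is rammed straight home with hardly any turn made (under about 0.15 rad) (value of joint tap_key above 0.0095 m and distance of bar_end from where it was at the start of the episode below 0.0105 m).
It fails at once if the hatch is opened before the tap is shut (value of joint cover above 0.02 m and (value of joint tap_key below 0.007 m or value of joint tap_turn above 0.3 rad)).
It fails at once if the tumbler, mug, butter dish or rolling pin is shifted by more than 30 mm (distance of any of tumbler, mug, butter_dish, rolling_pin from where it was at the start of the episode above 0.03 m).
It also fails if it takes over 48 s, if anything falls off the work surface, if the arm or the gripper's body presses on something with over 40 N, if the wrist force passes 120 N, or if a joint passes its speed limit or range.

## Robot

A 7-joint arm with a two-finger parallel gripper is mounted at the origin on the work surface. World frame = base frame: x ahead of the robot, y to its left, z up, the work surface at z = 0. Lengths are in m, angles in rad, forces in N, time in s.
With the tool pointing down it reaches from about 0.425 to 0.875 m from the base axis. Payload 9.9 kg.
Tool frame: the origin (TCP) lies on the centre line of the jaws, within the pads' length; the fingertips stand 8 mm ahead of it and the grasp point (between the pads) lies 11 mm behind it (nose_length is the distance from the TCP to the fingertips, in m); z points along the fingers, y is the direction in which the jaws open and shut (so a half turn about z gives the same grasp; the last joint's range is limited). The gripper opens to 85 mm and grips with 20 to 120 N. Pads are 22 mm wide; open, the fingers measure 114 mm over their backs; the gripper's body (76 mm by 85 mm) begins 54 mm behind the grasp point. The pads swing forward as they close: fully open they stand 13 mm farther back than shut.
Start: joints at [1.132, 0.576, 0.025, 1.437, -0.015, 1.129, -0.057], TCP at [0.235, -0.633, 0.239] pointing down, gripper open.
Joint ranges: [-2.76, 2.76], [-0.34, 2.15], [-1.52, 1.57], [0.19, 2.46], [-1.09, 4.23], [0.17, 1.99], [-2.82, 2.82]. Speed limits (rad/s): [2.22, 2.22, 3.01, 3.01, 3.14, 3.14, 3.14].

## Interface

Orientations are given as a unit quaternion [x, y, z, w].
In Python, from cell import state, capture, camera_model, close_job, nose_length gives the robot as it stands.
- The arm moves only by the shell command python3 -m jog 'ROWS'. ROWS is JSON, a list of rows, each an object with "grip": the opening, from 0 (shut) to 1 (fully open); "delta_pos": the shift along the tool's x, y, z in m, a list of three; "twist": the turn, a rotation vector about the tool's x, y, z in degrees, a list of three. A call has 1 to 20 rows; each row shifts and turns the commanded pose from where the row before left it, along the tool's axes as they then stand; what a row does not reach is not made up. A row lasts 1/8 s, in which the tool goes at most 62.5 mm and 10.7 degrees, less where a joint would pass 70% of its speed; a pose out of reach is approached as far as the arm can. A call is refused whole if a number of a shift passes 0.0625 or a number of a turn 10.7, either way. A call with a gripper value outside its range is refused whole. The fingers move at their own pace and stop on an object; the grip force is fixed at half the most. Time passes only in rows, so rows that do not move let the fingers close. It gives the time, the measured TCP pose, the force and the opening at its end, in the units of the state.
- state(): the state, without advancing time (a new reading comes with each control period).
- capture(name): name is "scene" or "top" or "wrist"; returns (picture, depth): 400x640x3 uint8, red, green, blue; 400x640 float32, m along the optical axis (not along the pixel's ray), 0 where there is no reading.
- camera_model(name): a dict with "vertical_fov" (degrees; the focal length in pixels is half the picture's height over the tangent of half this angle, whatever the lens; pixels are square), "cx", "cy" (the principal point, pixels), "dist" ([k1, k2, p1, p2, k3] as OpenCV has them; the pictures are not rectified), "xyz" and "orientation" of the camera in the world; the wrist camera has in their place "tool_from_camera" (4x4, takes a point from camera to tool coordinates, whose origin is the TCP and whose axes are the flange's). Camera axes: x right, y up, looking along -z (the intrinsics and any distortion apply to the point x, -y, -z); pixel columns grow to the right and rows downward; lengths in m; the calibration is good to about 2 mm. A picture is of the moment at which its call begins: read the wrist's pose just before it. camera_model takes no time and is no camera call.
- close_job(): hands the job in, once; it reports no verdict.
The state is a dict: "time_s": time; "joints": joint angles; "qvel": joint speeds; "effort": joint torques, N m; "position": TCP position; "eef_rot": TCP orientation; "force": force on the tool from outside, world axes, zero at the start; "ft_torque": the same for the moment, N m; "width": finger opening in m.
Only numpy, scipy, OpenCV 4.12 (cv2) and the standard library are available. Lean on these libraries where they do the work, as an engineer would, in place of code of your own. Each camera call takes 0.05 s, during which the arm holds its last target.

## Working session

There is one attempt and no reset: what is moved stays moved. The work goes in short steps, Python scripts to look and compute and a shell command to move; the robot and the scene stay as the last step left them, time stands still between calls to the robot, and variables do not carry over. Pictures are saved under pics/ and viewed, and the job is handed in when it is done.

```bash
ls; mkdir -p pics
python3 - <<'E'
from cell import *
import cv2,json
s=state();print(s)
print(nose_length)
for n in ["scene","top","wrist"]:
    print(n,camera_model(n))
    p,d=capture(n);cv2.imwrite(f"pics/{n}0.png",p[:,:,::-1])
    import numpy as np;np.save(f"pics/{n}0.npy",d)
E
```

```text
pics
{'time_s': 0.0, 'joints': array([ 1.13223411,  0.5765096 ,  0.02485258,  1.43788347, -0.0149981 ,
        1.1290034 , -0.05651835]), 'qvel': array([-5.67220261e-04,  3.89573649e-04, -1.88451288e-03,  1.18383402e-05,
       -9.69719621e-04, -3.63139685e-04,  2.71472152e-05]), 'effort': array([-1.65164496e-03, -7.65766168e+01,  2.24986866e+00, -2.85962605e+01,
        1.54035527e-02,  1.29493908e-02, -2.40139599e-05]), 'position': array([ 0.23432588, -0.63256515,  0.23846663]), 'eef_rot': array([ 9.84307993e-01,  1.76457133e-01, -1.86956465e-04, -7.87666969e-04]), 'force': array([-0.08679317, -0.07787199,  0.39373849]), 'ft_torque': array([ 0.01951067, -0.0089942 , -0.04260718]), 'width': 0.08525819033148697}
0.008
scene {'vertical_fov': 46.02186156220033, 'cx': 325.7723375976424, 'cy': 197.16861401379637, 'dist': array([-0.14292612,  0.        ,  0.        ,  0.        ,  0.        ]), 'xyz': array([1.36736681, 0.81936627, 0.96440317]), 'orientation': array([0.18753959, 0.39310757, 0.80512007, 0.40258789])}
top {'vertical_fov': 42.58001630769574, 'cx': 313.420855906762, 'cy': 201.57468734217494, 'dist': array([-0.0775224,  0.       ,  0.       ,  0.       ,  0.       ]), 'xyz': array([0.36055559, 0.18698149, 1.52873039]), 'orientation': array([-0.05955929,  0.05994496,  0.71191109, -0.69716705])}
wrist {'vertical_fov': 71.30756273398507, 'cx': 318.0829828455618, 'cy': 201.6261331771935, 'dist': array([-0.03829683,  0.        ,  0.        ,  0.        ,  0.        ]), 'tool_from_camera': array([[ 1.70203217e-04,  9.57739220e-01,  2.87637892e-01,
         7.31708365e-02],
       [ 9.99999901e-01, -2.81066007e-04,  3.44129689e-04,
        -1.85171386e-04],
       [ 4.10431734e-04,  2.87637805e-01, -9.57739174e-01,
        -1.34859651e-01],
       [ 0.00000000e+00,  0.00000000e+00,  0.00000000e+00,
         1.00000000e+00]])}
```

View pics/scene0.png

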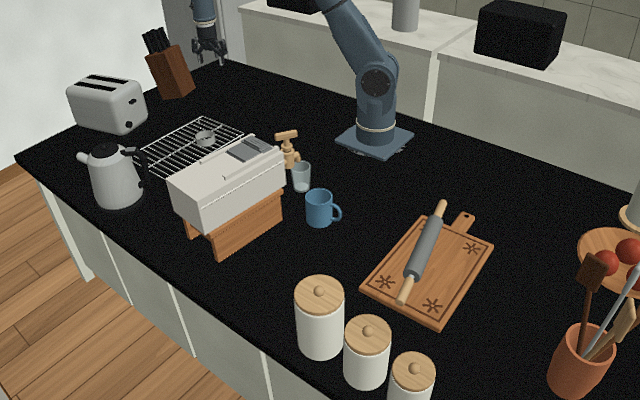

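View pics/top0.png

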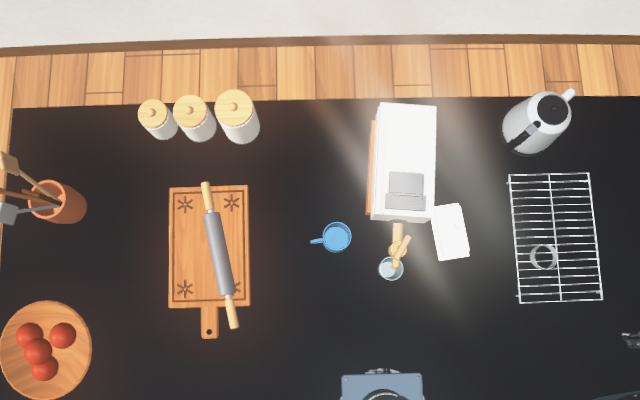

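View pics/wrist0.png

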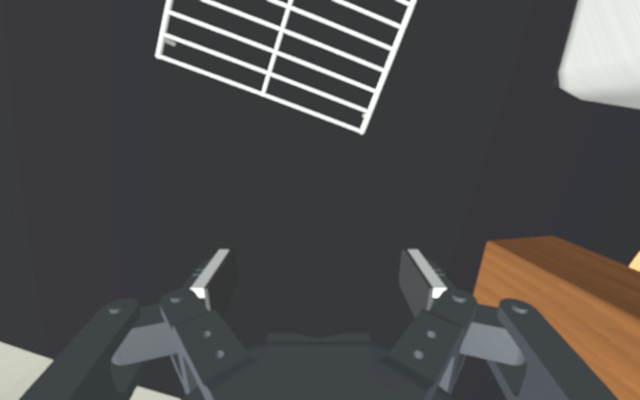

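The pictures show the tank at about (400,160) in the top view, its tap towards the robot with the key at about (400,247). The mug is at (335,237) and the dish at (450,232).

```bash
cat > h.py <<'E'
import numpy as np,cv2
from scipy.spatial.transform import Rotation as R
from cell import *
def cam(n,s=None):
    m=camera_model(n);f=200/np.tan(np.radians(m["vertical_fov"])/2)
    K=np.array([[f,0,m["cx"]],[0,f,m["cy"]],[0,0,1.]])
    if n=="wrist":
        s=s or state();T=np.eye(4);T[:3,:3]=R.from_quat(s["eef_rot"]).as_matrix();T[:3,3]=s["position"]
        T=T@m["tool_from_camera"]
    else:
        T=np.eye(4);T[:3,:3]=R.from_quat(m["orientation"]).as_matrix();T[:3,3]=m["xyz"]
    return K,m["dist"],T
def cloud(n,d,s=None):
    K,D,T=cam(n,s);v,u=np.mgrid[0:400,0:640]
    p=cv2.undistortPoints(np.stack([u,v],-1).reshape(-1,1,2).astype(np.float64),K,D).reshape(400,640,2)
    c=np.stack([p[...,0]*d,-p[...,1]*d,-d],-1)
    w=c@T[:3,:3].T+T[:3,3]; w[d<=0]=np.nan
    return w
E
python3 - <<'E'
from h import *
d=np.load("pics/top0.npy");w=cloud("top",d);rgb=cv2.imread("pics/top0.png")
print("table z",w[330,300],w[300,270])
for n,(v,u) in dict(deck=(150,420),cover=(183,405),latch=(202,405),mug=(237,335),dish=(232,450),key1=(240,405),key2=(250,398)).items(): print(n,w[v,u].round(4))
m=(w[...,2]>0.225)&(w[...,2]<0.28)&(w[...,0]>0.55)&(w[...,1]<0.05)&(w[...,1]>-0.2)
m=(m*255).astype(np.uint8)
n,l,st,ce=cv2.connectedComponentsWithStats(m);i=1+st[1:,4].argmax();P=w[l==i]
print(st[i],P.min(0),P.max(0))
r=cv2.minAreaRect((P[:,:2]*1000).astype(np.float32));print(r,cv2.boxPoints(r))
z=w[...,2]
m=(z>0.19)&(z<0.245)&(w[...,0]>0.38)&(w[...,0]<0.62)&(abs(w[...,1])<0.12)
print(m.sum());Q=w[m]
n,l,st,ce=cv2.connectedComponentsWithStats((m*255).astype(np.uint8));print(st)
for i in range(1,n):
    Q=w[l==i]
    if len(Q)>20:
        print(len(Q),Q.mean(0),Q.min(0),Q.max(0),cv2.minAreaRect((Q[:,:2]*1000).astype(np.float32)))
for n in["top","scene"]:
    a=cv2.imread(f"pics/{n}0.png"); a=a[80:300,300:500] if n=="top" else a[110:240,150:350]
    cv2.imwrite(f"pics/{n}0z.png",cv2.resize(a,None,fx=2.7 if n=="top" else 4,fy=2.7 if n=="top" else 4,interpolation=cv2.INTER_CUBIC))
E
```

```text
table z [ 0.242901    0.23049984 -0.00438255] [ 0.33125935  0.31708767 -0.00146433]
deck [ 0.7134 -0.0981  0.2311]
cover [ 0.6227 -0.051   0.2471]
latch [ 0.5727 -0.0476  0.2519]
mug [0.5129 0.1212 0.001 ]
dish [ 0.5142 -0.2098  0.0577]
key1 [ 0.4781 -0.046   0.2339]
key2 [ 0.4531 -0.0266  0.2361]
[ 375  103   62  110 6150] [ 0.5500172  -0.14821135  0.22526055] [0.84686875 0.02737625 0.2659998 ]
((692.731689453125, -59.715187072753906), (150.07012939453125, 298.60711669921875), 84.58301544189453) [[ 537.01135   -120.32037  ]
 [ 834.2849    -148.50992  ]
 [ 848.452        0.8899994]
 [ 551.17847     29.079544 ]]
1131
[[     0      0    640    400 254869]
 [   384    185      9     15     36]
 [   393    185      1      1      1]
 [   399    185      2      2      2]
 [   410    185      2      2      2]
 [   419    185      9     12     34]
 [   373    185     60     35    777]
 [   384    187      1      1      1]
 [   395    186      1      1      1]
 [   404    186      2      1      2]
 [   407    187      1      1      1]
 [   385    189      1      1      1]
 [   398    188     
[... 1246 characters left out ...]
1177978516, 38.19249725341797), 66.43359375)
34 [ 0.60424883 -0.09817813  0.24142802] [ 0.58842653 -0.10738868  0.23320755] [ 0.61777974 -0.08706734  0.24491843] ((603.2355346679688, -97.22544860839844), (29.715843200683594, 18.235246658325195), 5.0143585205078125)
777 [ 0.56214378 -0.03619499  0.22944385] [ 0.53376853 -0.11999378  0.19024452] [0.6194805  0.02979191 0.24494925] ((577.8611450195312, -45.50383758544922), (149.4824676513672, 84.88286590576172), 88.67070007324219)
228 [ 0.46107406 -0.0371993   0.22793322] [ 0.43043832 -0.06170805  0.19030573] [ 0.49098795 -0.01661957  0.24446727] ((460.9471130371094, -38.73662567138672), (33.01335525512695, 66.14461517333984), 40.65839385986328)
```

View pics/top0z.png

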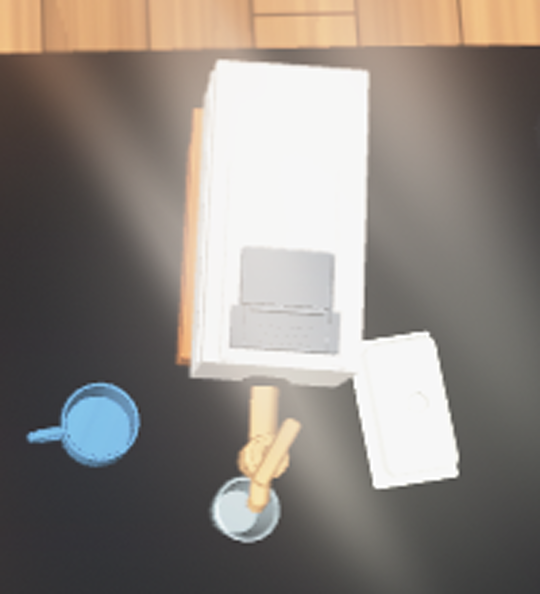

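View pics/scene0z.png

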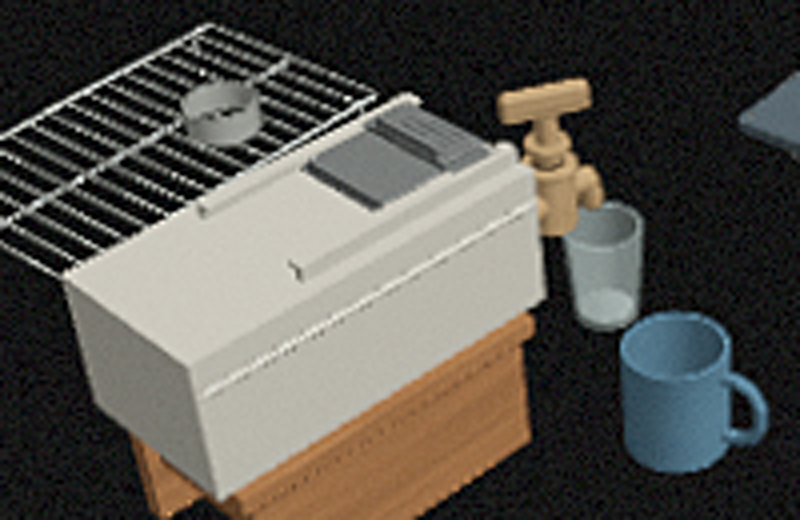

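```bash
cat > plan.py <<'E'
from h import *
def plan(p1,yaw1,n,p0=None,yaw0=None,lift=0):
    """tool pointing down, straight line with n rows; prints rows"""
    s=state();p=np.array(s["position"] if p0 is None else p0);Rm=R.from_quat(s["eef_rot"])
    x=Rm.as_matrix()[:,0];y0=np.degrees(np.arctan2(x[1],x[0])) if yaw0 is None else yaw0
    dyaw=(yaw1-y0+180)%360-180
    print("yaw0",y0,"dyaw",dyaw)
    for i in range(n):
        yw=np.radians(y0+dyaw*i/n);d=(np.array(p1)-p)/n
        tx=np.array([np.cos(yw),np.sin(yw),0]);ty=np.array([np.sin(yw),-np.cos(yw),0])
        print([round(float(v),4) for v in(d@tx,d@ty,-d[2])],[0,0,round(-dyaw/n,2)])
E
python3 - <<'E'
from plan import *
d=np.load("pics/top0.npy");w=cloud("top",d)
z=w[...,2]
m=(z>0.226)&(z<0.25)&(w[...,0]>0.38)&(w[...,0]<0.52)&(abs(w[...,1])<0.12)
Q=w[m];print(len(Q),np.median(Q,0),cv2.minAreaRect((Q[:,:2]*1000).astype(np.float32)))
l=cv2.fitLine((Q[:,:2]).astype(np.float32),cv2.DIST_HUBER,0,.01,.01).ravel();print(l,np.degrees(np.arctan2(l[1],l[0])))
plan([0.463,-0.038,0.34],150,14)
E
python3 -m jog '[{"grip":1,"delta_pos":[0,0,-0.05],"twist":[0,0,0]},{"grip":1,"delta_pos":[0,0,-0.05],"twist":[0,0,0]}]'
```

```text
179 [ 0.46046779 -0.03841476  0.23584082] ((460.8717956542969, -39.289405822753906), (16.70653533935547, 69.06996154785156), 58.443939208984375)
[ 0.8464557  -0.53245914  0.4605881  -0.03836386] -32.17176
yaw0 20.326608458643587 dyaw 129.6733915413564
[0.0301, -0.0342, -0.0072] [0, 0, np.float64(-9.26)]
[0.0352, -0.0289, -0.0072] [0, 0, np.float64(-9.26)]
[0.0394, -0.0228, -0.0072] [0, 0, np.float64(-9.26)]
[0.0425, -0.0162, -0.0072] [0, 0, np.float64(-9.26)]
[0.0446, -0.0091, -0.0072] [0, 0, np.float64(-9.26)]
[0.0455, -0.0019, -0.0072] [0, 0, np.float64(-9.26)]
[0.0452, 0.0055, -0.0072] [0, 0, np.float64(-9.26)]
[0.0437, 0.0127, -0.0072] [0, 0, np.float64(-9.26)]
[0.0411, 0.0196, -0.0072] [0, 0, np.float64(-9.26)]
[0.0374, 0.0259, -0.0072] [0, 0, np.float64(-9.26)]
[0.0327, 0.0316, -0.0072] [0, 0, np.float64(-9.26)]
[0.0272, 0.0365, -0.0072] [0, 0, np.float64(-9.26)]
[0.021, 0.0404, -0.0072] [0, 0, np.float64(-9.26)]
[0.0142, 0.0432, -0.0072] [0, 0, np.float64(-9.26)]
time_s: 0.4
position: [0.2343, -0.6326, 0.3398]
eef_rot: [0.984, 0.176, -0.0, -0.001]
force: [0.2, -1.2, 0.7]
width: 0.0858
```

```bash
python3 -m jog '[{"grip":1,"delta_pos":[0.0300,-0.0342,0],"twist":[0,0,-9.1]},{"grip":1,"delta_pos":[0.0350,-0.0290,0],"twist":[0,0,-9.1]},{"grip":1,"delta_pos":[0.0392,-0.0230,0],"twist":[0,0,-9.1]},{"grip":1,"delta_pos":[0.0424,-0.0165,0],"twist":[0,0,-9.1]},{"grip":1,"delta_pos":[0.0445,-0.0096,0],"twist":[0,0,-9.1]},{"grip":1,"delta_pos":[0.0455,-0.0025,0],"twist":[0,0,-9.1]},{"grip":1,"delta_pos":[0.0453,0.0047,0],"twist":[0,0,-9.1]},{"grip":1,"delta_pos":[0.0440,0.0118,0],"twist":[0,0,-9.1]},{"grip":1,"delta_pos":[0.0416,0.0186,0],"twist":[0,0,-9.1]},{"grip":1,"delta_pos":[0.0380,0.0249,0],"twist":[0,0,-9.1]},{"grip":1,"delta_pos":[0.0336,0.0307,0],"twist":[0,0,-9.1]},{"grip":1,"delta_pos":[0.0284,0.0356,0],"twist":[0,0,-9.1]},{"grip":1,"delta_pos":[0.0224,0.0397,0],"twist":[0,0,-9.1]},{"grip":1,"delta_pos":[0.0159,0.0427,0],"twist":[0,0,-9.1]},{"grip":1,"delta_pos":[0,0,0],"twist":[0,0,0]}]'
cat > look.py <<'E'
from plan import *
import sys
s=state();p,d=capture("wrist");n=sys.argv[1]
cv2.imwrite(f"pics/{n}.png",p[:,:,::-1]);w=cloud("wrist",d,s);np.save(f"pics/{n}.npy",w)
x=R.from_quat(s["eef_rot"]).as_matrix();print(s["time_s"],s["position"].round(4),"yaw",np.degrees(np.arctan2(x[1,0],x[0,0])),x[:,2].round(4),s["joints"].round(3),s["force"].round(1))
z=w[...,2];lo,hi=float(sys.argv[2]),float(sys.argv[3])
m=(z>lo)&(z<hi)&(np.hypot(w[...,0]-.462,w[...,1]+.038)<0.05)
Q=w[m];print(len(Q),np.median(Q,0),cv2.minAreaRect((Q[:,:2]*1000).astype(np.float32)))
l=cv2.fitLine((Q[:,:2]).astype(np.float32),cv2.DIST_HUBER,0,.01,.01).ravel();print(l,np.degrees(np.arctan2(l[1],l[0])))
E
python3 look.py w1 0.228 0.25
```

```text
time_s: 2.28
position: [0.4636, -0.0346, 0.3394]
eef_rot: [0.274, 0.962, 0.001, -0.0]
force: [-0.0, 0.1, -0.4]
width: 0.0855
2.275 [ 0.4636 -0.0346  0.3394] yaw 148.15646595533434 [ 4.0e-04  1.6e-03 -1.0e+00] [ 0.524  0.217 -0.682  1.78   0.145  1.195  0.815] [-0.   0.1 -0.4]
1277 [ 0.45757407 -0.03564259  0.23690174] ((459.9598693847656, -37.08924102783203), (15.814146995544434, 68.62959289550781), 58.25053787231445)
[ 0.8435071  -0.537118    0.45827207 -0.0360207 ] -32.487663
```

View pics/w1.png

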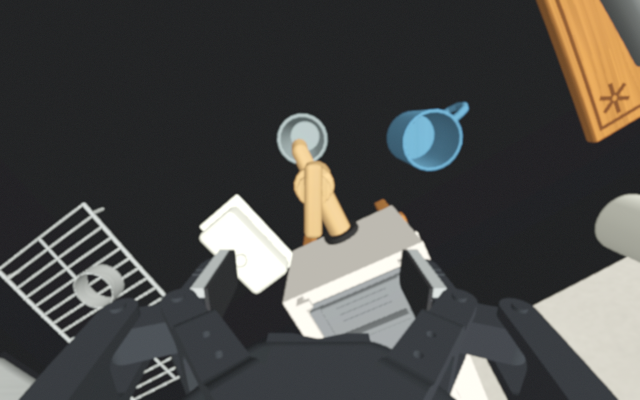

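The key bar is at (313,200), lined up with the tool's x and about 4 mm to the side. Next I descend and grip.

```bash
python3 -m jog '[{"grip":1,"delta_pos":[0.0005,-0.0043,0.03],"twist":[0,0,0]},{"grip":1,"delta_pos":[0,0,0.04],"twist":[0,0,0]},{"grip":1,"delta_pos":[0,0,0.03],"twist":[0,0,0]},{"grip":1,"delta_pos":[0,0,0.0155],"twist":[0,0,0]},{"grip":1,"delta_pos":[0,0,0],"twist":[0,0,0]}]'
python3 -m jog '[{"grip":0,"delta_pos":[0,0,0],"twist":[0,0,0]},{"grip":0,"delta_pos":[0,0,0],"twist":[0,0,0]},{"grip":0,"delta_pos":[0,0,0],"twist":[0,0,0]},{"grip":0,"delta_pos":[0,0,0],"twist":[0,0,0]},{"grip":0,"delta_pos":[0,0,0],"twist":[0,0,0]},{"grip":0,"delta_pos":[0,0,0],"twist":[0,0,0]}]'; python3 look.py w2 0.2 0.25
```

```text
time_s: 2.95
position: [0.4593, -0.0427, 0.2229]
eef_rot: [0.279, 0.96, -0.001, -0.001]
force: [0.4, -0.2, -0.3]
width: 0.0856
time_s: 3.7
position: [0.4618, -0.0395, 0.2246]
eef_rot: [0.277, 0.961, 0.002, 0.001]
force: [3.4, 7.8, 0.6]
width: 0.0144
3.7 [ 0.4618 -0.0395  0.2246] yaw 147.8126518555523 [ 0.0033  0.0023 -1.    ] [ 0.482  0.327 -0.653  1.98   0.247  0.91   0.711] [3.4 7.8 0.6]
5300 [ 0.45411117 -0.03448087  0.23684984] ((460.09490966796875, -36.57823181152344), (38.93119430541992, 66.4036865234375), 79.63400268554688)
[ 0.8401962  -0.5422826   0.45506546 -0.03485179] -32.839157
```

View pics/w2.png

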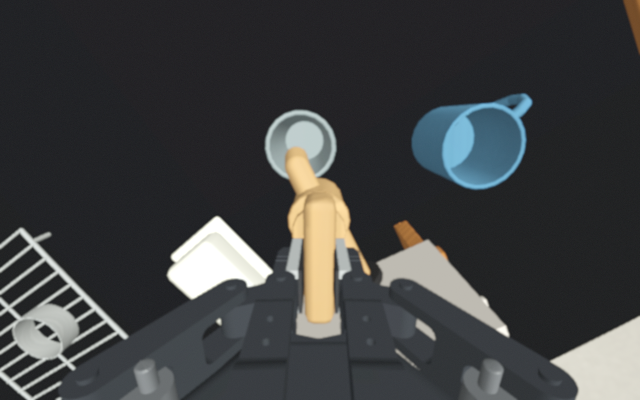

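```bash
python3 -m jog '[{"grip":0,"delta_pos":[0,0.004,0.004],"twist":[0,0,0]},{"grip":0,"delta_pos":[0,0,0.004],"twist":[0,0,2]},{"grip":0,"delta_pos":[0,0,0],"twist":[0,0,4]}]'; python3 -c "
from h import *;s=state();print(s['ft_torque'],s['force'],R.from_quat(s['eef_rot']).as_euler('zyx',degrees=True))"
```

```text
time_s: 4.12
position: [0.4618, -0.0392, 0.2168]
eef_rot: [0.329, 0.944, -0.001, 0.0]
force: [-1.0, -4.5, -1.3]
width: 0.0143
[-1.11394567  0.23020448  0.07022716] [-1.01844492 -4.53153653 -1.26137331] [-1.41596677e+02 -3.14978372e-02  1.79839139e+02]
```

```bash
python3 -m jog '[{"grip":0,"delta_pos":[0,-0.002,0],"twist":[0,0,5]},{"grip":0,"delta_pos":[0,0,0.001],"twist":[0,0,5]},{"grip":0,"delta_pos":[0,0,0.001],"twist":[0,0,5]}]'; python3 look.py w3 0.205 0.25
```

```text
time_s: 4.5
position: [0.4616, -0.0396, 0.2152]
eef_rot: [0.45, 0.893, -0.0, 0.001]
force: [-4.7, -1.8, 20.2]
width: 0.0146
4.5 [ 0.4616 -0.0396  0.2152] yaw 126.56559033171484 [ 0.0015 -0.001  -1.    ] [ 0.405  0.325 -0.555  1.996  0.222  0.878  0.37 ] [-4.7 -1.8 20.2]
6138 [ 0.45684113 -0.03395309  0.22775686] ((460.0459899902344, -37.14836502075195), (48.27144241333008, 60.56153106689453), 71.75203704833984)
[ 0.5888503  -0.8082421   0.45700258 -0.03330293] -53.92453
```

View pics/w3.png

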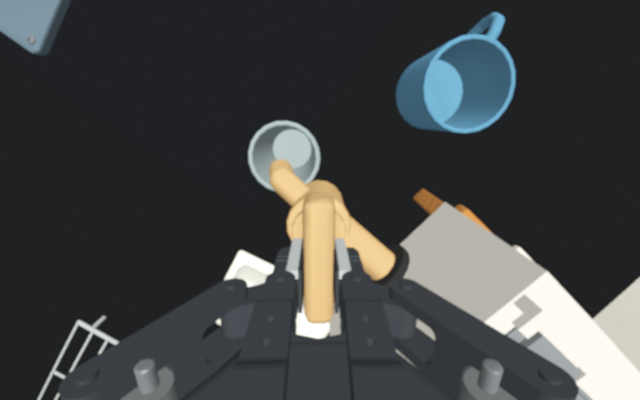

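```bash
python3 -m jog '[{"grip":0,"delta_pos":[0,0,0],"twist":[0,0,6]},{"grip":0,"delta_pos":[0,0,0.0005],"twist":[0,0,6]},{"grip":0,"delta_pos":[0,0,0.0005],"twist":[0,0,6]}]'; python3 -c "
from h import *;s=state();print(s['ft_torque'],s['position'])"
```

```text
time_s: 4.92
position: [0.4612, -0.0397, 0.2143]
eef_rot: [0.584, 0.812, -0.0, 0.001]
force: [-6.2, -1.8, 25.3]
width: 0.0146
[-0.61701945  1.90663265  0.29547339] [ 0.46118609 -0.0397164   0.21425198]
```

```bash
python3 -m jog '[{"grip":0,"delta_pos":[-0.001,0.001,0],"twist":[0,0,6]},{"grip":0,"delta_pos":[0,0,0],"twist":[0,0,6]},{"grip":0,"delta_pos":[0,0,0],"twist":[0,0,6]},{"grip":0,"delta_pos":[0,0,0],"twist":[0,0,6]},{"grip":0,"delta_pos":[0,0,0],"twist":[0,0,0]}]'; python3 look.py w4 0.205 0.25
```

```text
time_s: 5.55
position: [0.4607, -0.0398, 0.2142]
eef_rot: [0.739, 0.673, -0.001, -0.001]
force: [-13.0, 1.9, 28.6]
width: 0.0146
5.55 [ 0.4607 -0.0398  0.2142] yaw 84.63811928822642 [-2.3e-03 -8.0e-04 -1.0e+00] [ 0.274  0.308 -0.378  2.     0.149  0.862 -0.279] [-13.    1.9  28.6]
6248 [ 0.46139669 -0.03042574  0.22689845] ((461.0375671386719, -37.09442901611328), (50.04570007324219, 59.86263656616211), 32.196041107177734)
[ 0.09651083  0.99533194  0.46137378 -0.03212287] 84.46171
```

View pics/w4.png

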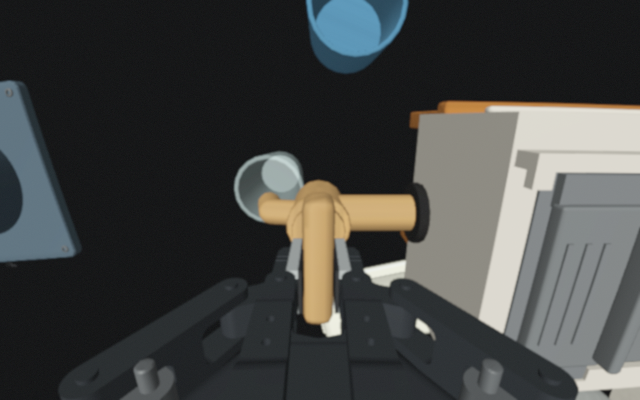

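```bash
python3 -m jog '[{"grip":0,"delta_pos":[0,-0.003,0],"twist":[0,0,-5]},{"grip":0,"delta_pos":[0,-0.002,0],"twist":[0,0,-4]},{"grip":0,"delta_pos":[0,0,0],"twist":[0,0,4.5]},{"grip":0,"delta_pos":[0,0,0],"twist":[0,0,4.5]},{"grip":0,"delta_pos":[0,0,0],"twist":[0,0,0]}]'; python3 -m jog '[{"grip":0,"delta_pos":[0,0,-0.002],"twist":[0,0,0]},{"grip":0,"delta_pos":[0,0,-0.001],"twist":[0,0,0]}]'
```

```text
time_s: 6.22
position: [0.4603, -0.0397, 0.2144]
eef_rot: [0.739, 0.673, 0.002, 0.002]
force: [6.6, 0.3, 7.8]
width: 0.0147
time_s: 6.48
position: [0.46, -0.0398, 0.2154]
eef_rot: [0.739, 0.674, 0.002, 0.001]
force: [15.1, 0.2, -23.9]
width: 0.0147
```

```bash
python3 -m jog '[{"grip":0,"delta_pos":[0,0.001,0.003],"twist":[0,0,-4]},{"grip":0,"delta_pos":[0,0.0005,0.001],"twist":[0,0,-4]}]';python3 -m jog '[{"grip":0,"delta_pos":[0,0,0],"twist":[0,0,4]},{"grip":0,"delta_pos":[0,0,0],"twist":[0,0,4]}]'; python3 look.py w5 0.205 0.25
```

```text
time_s: 6.72
position: [0.4606, -0.0397, 0.2144]
eef_rot: [0.689, 0.724, 0.001, 0.002]
force: [-7.0, 1.1, 39.5]
width: 0.0148
time_s: 6.98
position: [0.4604, -0.0398, 0.2142]
eef_rot: [0.74, 0.673, 0.001, 0.002]
force: [-4.0, 0.3, 28.2]
width: 0.015
6.975 [ 0.4604 -0.0398  0.2142] yaw 84.59059309376144 [ 4.3e-03 -3.0e-04 -1.0e+00] [ 0.275  0.304 -0.378  2.006  0.148  0.853 -0.279] [-4.   0.3 28.2]
6251 [ 0.46112464 -0.03040742  0.22686861] ((460.7886657714844, -37.222503662109375), (49.861759185791016, 60.07820510864258), 31.38856315612793)
[ 0.10272003  0.9947103   0.46101213 -0.03206283] 84.10417
```

```bash
python3 -m jog '[{"grip":1,"delta_pos":[0,0,-0.001],"twist":[0,0,0]},{"grip":1,"delta_pos":[0,0,0],"twist":[0,0,0]},{"grip":1,"delta_pos":[0,0,0],"twist":[0,0,0]},{"grip":1,"delta_pos":[0,0,0],"twist":[0,0,0]}]'; python3 -m jog '[{"grip":1,"delta_pos":[0,0,-0.03],"twist":[0,0,0]},{"grip":1,"delta_pos":[0,0,-0.04],"twist":[0,0,0]},{"grip":1,"delta_pos":[0,0,-0.05],"twist":[0,0,0]},{"grip":1,"delta_pos":[0,0,0],"twist":[0,0,0]}]'; python3 look.py w6 0.215 0.25
```

```text
time_s: 7.52
position: [0.4588, -0.0401, 0.2126]
eef_rot: [0.739, 0.674, -0.0, -0.0]
force: [0.3, 0.0, -0.2]
width: 0.0845
time_s: 8.02
position: [0.4606, -0.0399, 0.336]
eef_rot: [0.739, 0.674, 0.002, 0.002]
force: [0.6, -1.4, -1.0]
width: 0.0856
8.025 [ 0.4606 -0.0399  0.336 ] yaw 84.7196115461802 [ 6.2e-03 -4.0e-04 -1.0e+00] [ 0.309  0.184 -0.393  1.803  0.077  1.164 -0.201] [ 0.6 -1.4 -1. ]
1240 [ 0.46140316 -0.03428803  0.22657438] ((461.1651916503906, -37.31021499633789), (68.81538391113281, 15.95278549194336), 79.63876342773438)
[ 0.18011752  0.9836451   0.46138868 -0.03515682] 79.62339
```

View pics/w6.png

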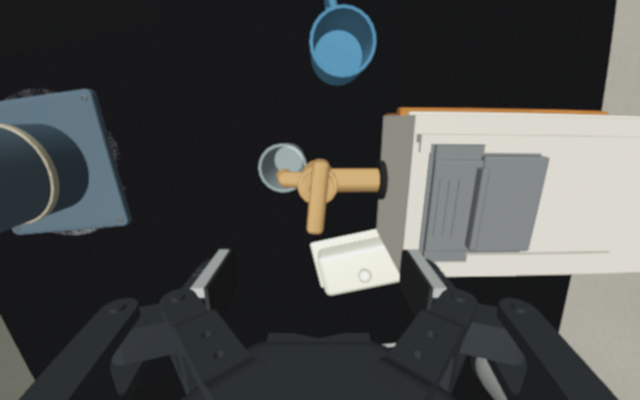

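The released key reads home, with its bar top at z ≈ 0.2266 against a nominal 0.227. The bar is about 5° past square, which is within the limit. In the picture the latch bar is at (450,200). I'll locate it next.

Run:
```python
from plan import *
w=np.load("pics/w6.npy")
c=np.array([.6927,-.0597]);a=np.radians(-5.42)
X=w[...,:2]-c;tx=X[...,0]*np.cos(a)+X[...,1]*np.sin(a);ty=-X[...,0]*np.sin(a)+X[...,1]*np.cos(a)
m=np.abs(ty)<.03
for x in np.arange(-.16,-.06,.004):
    k=m&(abs(tx-x)<.002)&(w[...,2]>.2)
    if k.sum(): print(round(x,3),k.sum(),np.median(w[...,2][k]).round(4))
k=(w[...,2]>.256)&(w[...,2]<.266)&(abs(tx)<.2)
Q=w[k];print(len(Q),cv2.minAreaRect((Q[:,:2]*1000).astype(np.float32)),np.median(tx[k]),np.median(ty[k]))
```

```text
-0.16 253 0.3986
-0.156 1 0.2093
-0.152 964 0.2248
-0.148 289 0.2353
-0.144 287 0.2352
-0.14 604 0.2374
-0.136 536 0.2508
-0.132 303 0.2518
-0.128 336 0.2513
-0.124 296 0.2516
-0.12 352 0.2514
-0.116 281 0.2518
-0.112 313 0.2512
-0.108 321 0.2513
-0.104 793 0.2577
-0.1 170 0.2605
-0.092 149 0.2483
-0.088 304 0.2483
-0.084 292 0.2482
-0.08 301 0.2483
-0.076 295 0.2482
-0.072 304 0.2483
-0.068 289 0.2483
-0.064 286 0.2481
768 ((590.29931640625, -49.9665412902832), (69.66699981689453, 7.526183128356934), 84.05103302001953) -0.10383249611098827 0.003735139279283166
```

```bash
python3 -m jog '[{"grip":0,"delta_pos":[0.001,0.04,0],"twist":[0,0,0]},{"grip":0,"delta_pos":[0.001,0.04,0],"twist":[0,0,0]},{"grip":0,"delta_pos":[0.0007,0.0316,0],"twist":[0,0,0]},{"grip":0,"delta_pos":[0,0,0],"twist":[0,0,0]},{"grip":0,"delta_pos":[0,0,0],"twist":[0,0,0]},{"grip":0,"delta_pos":[0,0,0.03],"twist":[0,0,0]},{"grip":0,"delta_pos":[0,0,0.03],"twist":[0,0,0]},{"grip":0,"delta_pos":[0,0,0.01],"twist":[0,0,0]},{"grip":0,"delta_pos":[0,0,0],"twist":[0,0,0]}]'; python3 look.py w7 0.215 0.25
```

```text
time_s: 9.2
position: [0.5698, -0.0476, 0.2629]
eef_rot: [0.739, 0.674, -0.0, -0.0]
force: [-0.4, -0.1, -0.4]
width: -0.0001
9.2 [ 0.5698 -0.0476  0.2629] yaw 84.73146018611092 [-7.e-04 -1.e-04 -1.e+00] [ 0.254  0.417 -0.373  1.672  0.168  1.085 -0.26 ] [-0.4 -0.1 -0.4]
2736 [ 0.46442589 -0.03392308  0.22628082] ((461.58233642578125, -37.57579803466797), (69.54000091552734, 15.936291694641113), 79.82595825195312)
[ 0.16685525  0.9859814   0.4655991  -0.03061771] 80.394966
```

View pics/w7.png

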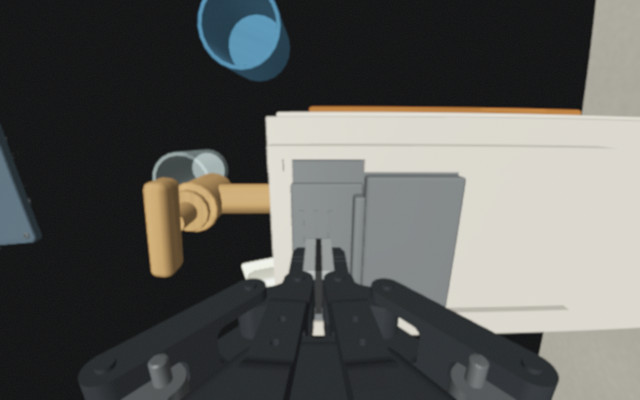

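The shut fingers are over the latch pad, tips near (318,245), in front of the ridge at about (358,230). Now I press.

```bash
python3 -m jog '[{"grip":0,"delta_pos":[0,0.001,0.005],"twist":[0,0,0]},{"grip":0,"delta_pos":[0,0,0.005],"twist":[0,0,0]},{"grip":0,"delta_pos":[0,0,0.001],"twist":[0,0,0]},{"grip":0,"delta_pos":[0,0,0],"twist":[0,0,0]}]'
```

```text
time_s: 9.75
position: [0.5719, -0.0476, 0.2524]
eef_rot: [0.739, 0.674, 0.001, 0.001]
force: [0.1, 0.1, 5.9]
width: 0.0002
```

```bash
python3 -m jog '[{"grip":0,"delta_pos":[0,0.004,0.0005],"twist":[0,0,0]},{"grip":0,"delta_pos":[0,0.006,0],"twist":[0,0,0]},{"grip":0,"delta_pos":[0,0.006,0],"twist":[0,0,0]},{"grip":0,"delta_pos":[0,0,0],"twist":[0,0,0]}]'
```

```text
time_s: 10.25
position: [0.5884, -0.0491, 0.2521]
eef_rot: [0.739, 0.674, 0.001, 0.001]
force: [1.1, 0.5, 5.9]
width: -0.0
```

```bash
python3 -m jog '[{"grip":0,"delta_pos":[0,0.01,0],"twist":[0,0,0]},{"grip":0,"delta_pos":[0,0.01,0],"twist":[0,0,0]},{"grip":0,"delta_pos":[0,0.01,0],"twist":[0,0,0]}]';python3 -m jog '[{"grip":0,"delta_pos":[0,0.01,0],"twist":[0,0,0]},{"grip":0,"delta_pos":[0,0.008,0],"twist":[0,0,0]}]'; python3 look.py w8 0.215 0.25
```

```text
time_s: 10.62
position: [0.6175, -0.0518, 0.2521]
eef_rot: [0.739, 0.674, 0.0, 0.0]
force: [-1.2, -0.5, 7.0]
width: -0.0002
time_s: 10.88
position: [0.6356, -0.0535, 0.2521]
eef_rot: [0.739, 0.674, 0.0, 0.0]
force: [-1.5, 0.3, 7.0]
width: -0.0001
10.875 [ 0.6356 -0.0535  0.2521] yaw 84.7289897243846 [ 1.e-03  1.e-04 -1.e+00] [ 0.228  0.523 -0.357  1.517  0.194  1.136 -0.259] [-1.5  0.3  7. ]
3339 [ 0.46571874 -0.03427249  0.22557223] ((461.7868957519531, -37.654056549072266), (69.62889862060547, 18.263246536254883), 80.2344741821289)
[ 0.14206305  0.9898576   0.4658862  -0.03742387] 81.83275
```

View pics/w8.png

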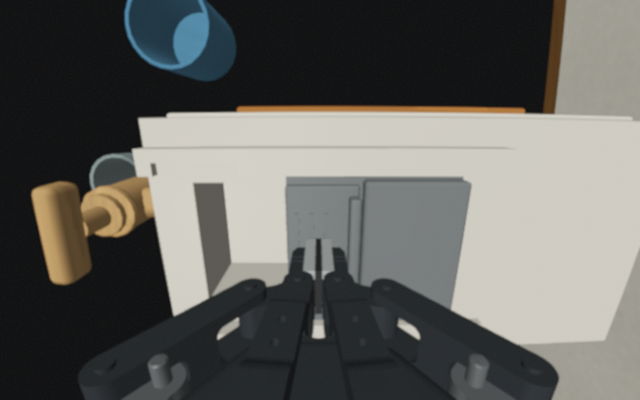

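The cover is moving with the fingers, and the open hatch shows at (220,240). I keep pushing until it meets the stop.

```bash
python3 -m jog '[{"grip":0,"delta_pos":[0,0.005,0],"twist":[0,0,0]},{"grip":0,"delta_pos":[0,0.004,0],"twist":[0,0,0]},{"grip":0,"delta_pos":[0,0.003,0],"twist":[0,0,0]},{"grip":0,"delta_pos":[0,0.001,0],"twist":[0,0,0]},{"grip":0,"delta_pos":[0,0,0],"twist":[0,0,0]}]'
```

```text
time_s: 11.55
position: [0.6458, -0.0544, 0.2521]
eef_rot: [0.739, 0.674, -0.001, -0.001]
force: [-12.5, 0.8, 14.5]
width: 0.0001
```

```bash
python3 -m jog '[{"grip":0,"delta_pos":[0,0,0],"twist":[0,0,0]},{"grip":0,"delta_pos":[0,-0.002,-0.01],"twist":[0,0,0]},{"grip":0,"delta_pos":[0,0,-0.04],"twist":[0,0,0]},{"grip":0,"delta_pos":[0,-0.03,-0.05],"twist":[0,0,0]},{"grip":0,"delta_pos":[0,-0.05,-0.03],"twist":[0,0,0]},{"grip":0,"delta_pos":[0,-0.04,0],"twist":[0,0,0]},{"grip":0,"delta_pos":[0,0,0],"twist":[0,0,0]},{"grip":0,"delta_pos":[0,0,0],"twist":[0,0,0]}]'; python3 look.py w9 0.215 0.25
python3 - <<'E'
from plan import *
w=np.load("pics/w9.npy")
c=np.array([.6927,-.0597]);a=np.radians(-5.42)
X=w[...,:2]-c;tx=X[...,0]*np.cos(a)+X[...,1]*np.sin(a)
k=(w[...,2]>.2515)&(w[...,2]<.266)&(abs(tx)<.2)
print(k.sum(),np.median(tx[k]),np.median(w[...,2][k]))
p,d=capture("top");cv2.imwrite("pics/top9.png",p[:,:,::-1])
p,d=capture("scene");cv2.imwrite("pics/scene9.png",p[:,:,::-1])
E
```

```text
time_s: 12.55
position: [0.527, -0.0438, 0.3815]
eef_rot: [0.739, 0.674, 0.0, 0.0]
force: [-0.4, -0.4, 0.0]
width: -0.0002
12.55 [ 0.527  -0.0438  0.3815] yaw 84.71506218528816 [ 7.e-04 -2.e-04 -1.e+00] [ 0.279  0.271 -0.386  1.565  0.104  1.325 -0.212] [-0.4 -0.4  0. ]
988 [ 0.46291627 -0.03508743  0.22643792] ((461.06292724609375, -37.50498580932617), (69.6705551147461, 16.498308181762695), 80.207275390625)
[ 0.1746094   0.9846378   0.46266064 -0.03566455] 79.94407
541 -0.03388559891695563 0.25580905524404357
```

View pics/w9.png

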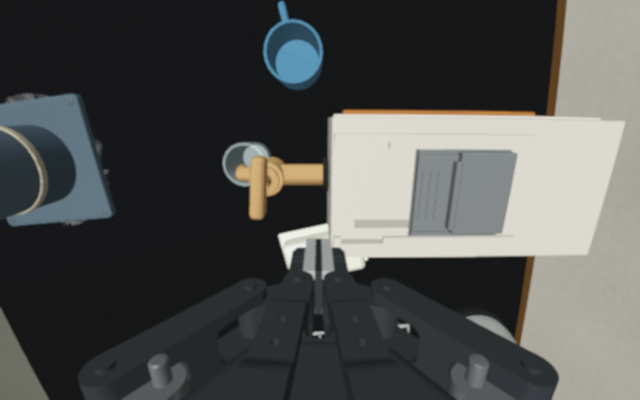

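View pics/scene9.png

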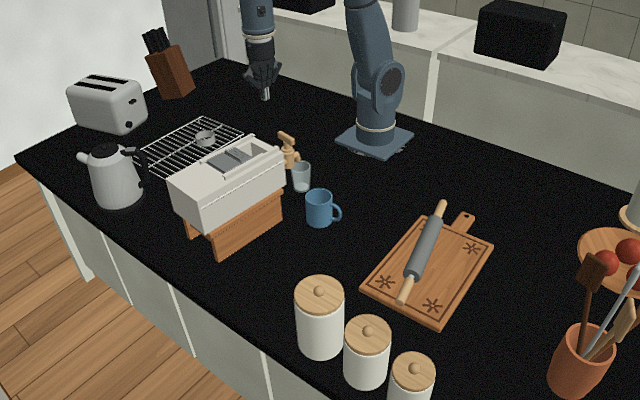

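View pics/top9.png

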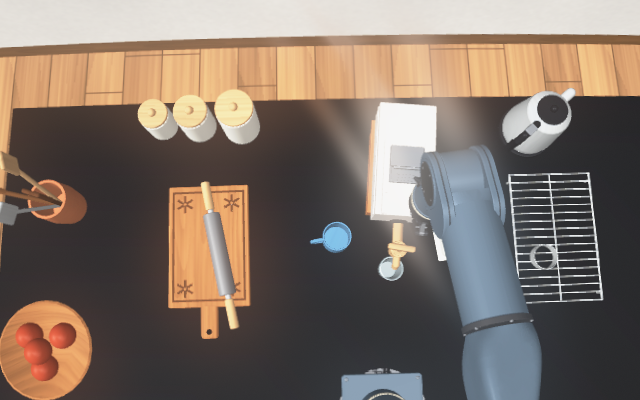

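```bash
python3 -c "
from cell import *
print(close_job())"
```

```text
the job is handed in; nothing more can be done
None
```

I shut the tap and opened the filling hatch, then handed the job in at about 12.7 s of the 48 s allowed. No verdict came back.

- **Tap key:** I gripped the bar and turned it about 63° clockwise while pressing with roughly 20–28 N, then rocked it a few degrees to seat it. While I was easing the load off before release, the arm briefly pulled up on the key with about 24 N and rose 1 mm. I pressed and rocked it home again, peaking at 39.5 N at the wrist, and only then let go.
- **Key check:** after release and again at the end, the bar top read 226.5 mm against 227 mm when home. The bar had drifted about 5° (0.08 rad) past square, inside the 0.2 rad limit.
- **Hatch:** I pressed the latch bar down about 7 mm and slid the cover back until it met its stop. The last depth reading puts the cover 69.9 mm back.
- **Other things:** the tumbler, mug and rolling pin look where they were in the last pictures. The butter dish was partly hidden by the arm in the last views, so I could not measure it, but nothing I did came near it. The gripper ended clear of everything, with the force reading near zero.

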